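Hold a tube rack against the shaker's sprung pad for fastening

ROBOT

A 6-joint arm with a two-finger parallel gripper is mounted at the origin on the work surface. World frame = base frame: x ahead of the robot, y to its left, z up, the work surface at z = 0. Lengths are in mm, angles in rad, forces in N, time in s.
With the tool pointing down it reaches from about 350 to 875 mm from the base axis. Payload 4.2 kg.
Tool frame: the origin (TCP) lies midway between the tips of the shut fingers; the grasp point (between the pads) lies 19 mm behind it; x points along the fingers, y is the direction in which the jaws open and shut, and the axes are right-handed (so a half turn about x gives the same grasp; the last joint's range is limited). The gripper opens to 85 mm and grips with 20 to 120 N. Pads are 22 mm wide; open, the fingers measure 114 mm over their backs; the gripper's body (76 mm by 85 mm) begins 54 mm behind the grasp point. The pads swing forward as they close: fully open they stand 13 mm farther back than shut.
Start: joints at [1.386, 0.385, 0.008, 0, -1.194, -0.259], TCP at [268.325, 564.447, 231.312] pointing down, gripper open.
Joint ranges: [-3.14, 3.14], [-1.21, 2.06], [-1.07, 1.41], [-3.16, 2.05], [-2.99, -0.16], [-3.1, 3.1]. Speed limits (rad/s): [2.79, 2.79, 3.14, 3.14, 3.14, 3.14].

INTERFACE

Orientations are given as a unit quaternion [x, y, z, w].
In Python, from bench import readout, imaging, arm gives the robot as it stands.
- The arm moves only by the tool arm_command, never from a script. Its argument "increments" is a list of rows, each a list of 3 entries, a list of its own where there are three numbers: the turn, a rotation vector about the world's x, y, z in degrees, then the shift along the world's x, y, z in mm, then the closure, from 0 (fully open) to 1 (shut). In form: [[[ax, ay, az], [tx, ty, tz], fingers], ...]. A call has exactly 5 rows; each row is the pose to reach, as a shift and turn from the pose measured when the call began; what a row does not reach only later rows make up. A row lasts 1/10 s, in which the tool goes at most 50 mm and 8.59 degrees, less where a joint would pass 70% of its speed; a pose out of reach is approached as far as the arm can. A call with a gripper value outside its range is refused whole. The fingers move at their own pace and stop on an object; the grip force is fixed at half the most. Time passes only in rows, so rows that repeat a pose let the fingers close, or fill a call up. It gives the time, the measured TCP pose, the force and the opening at its end, in the units of the state.
- readout.read_state(): the state, without advancing time (a new reading comes with each control period).
- imaging.get_image(name): name is "side" or "top" or "wrist"; returns (picture, depth): 420x560x3 uint8, blue, green, red; 420x560 float32, mm along the optical axis (not along the pixel's ray), 0 where there is no reading.
- imaging.camera_info(name): a dict with "vfov" (degrees; the focal length in pixels is half the picture's height over the tangent of half this angle, whatever the lens; pixels are square), "cx", "cy" (the principal point, pixels), "D" ([k1, k2, p1, p2, k3] as OpenCV has them; the pictures are not rectified), "eye" and "rotation" of the camera in the world; the wrist camera has in their place "T_tool_cam" (4x4, takes a point from camera to tool coordinates, whose origin is the TCP and whose axes are the tool frame's). Camera axes: x right, y down, z forward; pixel columns grow to the right and rows downward; lengths in mm; the calibration is good to about 2 mm. A picture is of the moment at which its call begins: read the wrist's pose just before it. camera_info takes no time and is no camera call.
- arm.job_done(): hands the job in, once; it reports no verdict.
The state is a dict: "clock": time; "joints": joint angles; "joint_vel": joint speeds; "joint_efforts": joint torques, N m; "position": TCP position; "ee_rot": TCP orientation; "contact_force": force on the tool from outside, world axes, zero at the start; "wrist_torque": the same for the moment, N m; "gripper_width": finger opening in mm.
Only numpy, scipy, OpenCV 4.12 (cv2) and the standard library are available. Lean on these libraries where they do the work, as an engineer would, in place of code of your own. Each camera call takes 0.05 s, during which the arm holds its last target. There are 200 camera calls.

TASK

Pick up the long tube rack (ten tubes), keep it upright, and lower it lengthwise between the two guide rails on the shaker, clear of the sprung pad; then slide it slowly along the rails against the pad and press with a steady force of about 10 N, never driving the pad to the end of its travel. Finish while still holding and pressing it like that, flat on the shaker, so that I can tighten the rail screws, and leave the other things on the bench where they are.

Things in the scene. Friction and masses are not known exactly. Their poses are not given: they have to be found in the camera images.
- rack: the long tube rack, loose, white plastic, 0.2 to 0.42 kg: 110 mm long (its x), 44 wide (its y), 60 high; two rows of five tubes, red caps 16 mm above it (76 in all). A plain panel in the middle of each long side to grip across the 44 mm; flat ends, both alike. Origin: centre of its underside, z up. Starts on the bench, length roughly along world x.
- shaker: bench shaker, fixed: white housing 240 mm long (its x), 180 wide, platform top 60 mm above the bench. Origin: centre of underside; x runs along the rails to the sprung pad, roughly to the robot's left. Two steel rails 10 wide, 14 high, with a 52 mm gap, from 100 mm behind to 30 mm ahead of its centre; screws stick out of their outer sides, no higher than the rails, to 50 mm from the middle.
- channel (a point): point on the platform surface, midway between the rails and midway along them, 85 mm behind the pad's face at rest; axes as the shaker's. With the rack's centre here its leading end is 30 mm short of the pad.
- pad_face (a point): centre of the front face of the sprung pad, a grey plate 50 mm wide, 40 high, 12 thick, square across the end of the channel, lower edge 3 mm above the platform, on two rods in front of an aluminium bracket 70 mm wide, 50 high. This point is 23 mm above the platform and moves with the pad; axes as the shaker's (x is the pushing direction).
- pad (a joint): how far the pad is pushed in along the shaker's x, m: 0 at rest, 0.015 at the end of its travel. The spring gives about 1.2 N per mm from zero, so 10 N is about 8 mm in.
- rack_short: another rack of the same make and height, 68 x 44 mm, six tubes: leave alone. Origin under its centre.
- rack_square: another rack of the same make and height, 68 x 68 mm, nine tubes: leave alone. Origin under its centre.
- screwdriver: screwdriver 170 mm long lying on the bench towards the far edge: leave alone
- label_roll: roll of blank labels, a paper ring 64 mm across and 30 mm high, standing flat on the bench: leave alone
- cap_bin: open white bin of spare caps, 130 x 170 x 50 mm, towards the far edge: leave alone
- spray: white bottle 64 mm across, 170 mm high, towards the far edge: leave alone

How it is judged:
By the outcome, as a careful person would: the job done as asked, in the order asked, and still so for the second after the job is handed in, while the arm keeps its last pose, push and grip.
It also fails if it takes over 54 s, if anything falls off the work surface, if the arm or the gripper's body presses on something with over 40 N, if the wrist force passes 120 N, or if a joint passes its speed limit or range.

## Working session

There is one attempt and no reset: what is moved stays moved. The work goes in short steps, Python scripts to look and compute and a tool call to move; the robot and the scene stay as the last step left them, time stands still between calls to the robot, and variables do not carry over. Pictures are saved under pics/ and viewed, about 8 in all and at most 12, crops included, and the job is handed in when it is done.

Besides the shell and the picture viewer there is one more tool, called after "Request:" as name(argument=value, ...) on one line, values as JSON. arm_command: Moves the arm, as the interface text tells. Its arguments: {"type":"object","properties":{"increments":{"type":"array","items":{"type":"array"}}},"required":["increments"]}

```bash
mkdir -p pics
cat > h.py <<'E'
import numpy as np, cv2
from scipy.spatial.transform import Rotation as R
from bench import readout, imaging, arm
def K(ci):
    f=210/np.tan(np.radians(ci["vfov"]/2)); return np.array([[f,0,ci["cx"]],[0,f,ci["cy"]],[0,0,1.]])
def pose(name,st=None):
    ci=imaging.camera_info(name)
    if name=="wrist":
        st=st or readout.read_state(); T=np.eye(4); T[:3,:3]=R.from_quat(st["ee_rot"]).as_matrix(); T[:3,3]=st["position"]
        T=T@np.array(ci["T_tool_cam"]); return ci,T[:3,:3],T[:3,3]
    return ci,np.array(ci["rotation"]).reshape(3,3),np.array(ci["eye"])
def rays(name,uv,st=None):
    ci,Rm,e=pose(name,st)
    p=cv2.undistortPoints(np.array(uv,float).reshape(-1,1,2),K(ci),np.array(ci["D"],float)).reshape(-1,2)
    return e,np.c_[p,np.ones(len(p))]@Rm.T
def onz(name,uv,z,st=None):
    e,d=rays(name,uv,st); return e+d*((z-e[2])/d[:,2])[:,None]
def cloud(name,dep,st=None):
    v,u=np.mgrid[0:420,0:560]; e,d=rays(name,np.c_[u.ravel(),v.ravel()],st)
    P=e+d*dep.reshape(-1,1); P[dep.ravel()==0]=np.nan; return P.reshape(420,560,3)
def snap(name,fn):
    st=readout.read_state(); im,de=imaging.get_image(name); cv2.imwrite(f"pics/{fn}.png",im); np.savez(f"{fn}.npz",im=im,de=de,p=st["position"],q=st["ee_rot"]); return st,im,de
E
python3 - <<'E'
from h import *
s=readout.read_state(); print(s)
for n in("top","side","wrist"):
    print(imaging.camera_info(n)); 
    st,im,de=snap(n,n+"0")
t=cv2.imread("pics/top0.png"); cv2.imwrite("pics/top0b.png",cv2.resize(t,(800,600),interpolation=cv2.INTER_CUBIC))
E
```

```text
{'clock': 0.0, 'joints': array([ 1.38558521e+00,  3.85511970e-01,  6.60554859e-03, -4.94611535e-04,
       -1.19398855e+00, -2.58630243e-01]), 'joint_vel': array([ 6.14755384e-04, -1.78832226e-03,  1.55847728e-03,  6.21244411e-04,
       -3.47200572e-04, -8.12481288e-05]), 'joint_efforts': array([-5.39357297e-04, -3.92288911e+01,  1.88404423e+01,  4.18637216e+00,
       -4.65703473e-03, -8.37652209e-06]), 'position': array([268.09681063, 563.92241369, 230.24121024]), 'ee_rot': array([-0.68961625,  0.15644704,  0.68988664,  0.15495215]), 'contact_force': array([ 0.45317005, -0.72008155,  0.26539983]), 'wrist_torque': array([0.04909582, 0.06401769, 0.00180868]), 'gripper_width': 85.16024584300872}
{'vfov': 45.901189971505936, 'cx': 279.2062506489773, 'cy': 215.7448689403989, 'D': array([-0.01791472,  0.        ,  0.        ,  0.        ,  0.        ]), 'eye': array([ 427.41849968,  -20.53149034, 1012.37153524]), 'rotation': array([-0.69677903,  0.71380152, -0.06044879,  0.03650097])}
{'vfov': 57.13950887155585, 'cx': 280.88553252990664, 'cy': 198.58669112914868, 'D': array([-0.08623076,  0.        ,  0.        ,  0.        ,  0.        ]), 'eye': array([261.5615458 , 560.82693001, 732.63077974]), 'rotation': array([-0.20031289,  0.9003125 , -0.37600468,  0.08906528])}
{'vfov': 66.01158806246684, 'cx': 279.6259696428396, 'cy': 207.9860823901473, 'D': array([-0.05892798,  0.        ,  0.        ,  0.        ,  0.        ]), 'T_tool_cam': array([[ 6.48048136e-04, -2.90188229e-01,  9.56969368e-01,
        -1.43319165e+02],
       [ 9.99999017e-01, -1.00198026e-03, -9.81024481e-04,
         9.02153172e-02],
       [ 1.24354618e-03,  9.56969063e-01,  2.90187295e-01,
        -7.37573653e+01],
       [ 0.00000000e+00,  0.00000000e+00,  0.00000000e+00,
         1.00000000e+00]])}
```

View pics/top0b.png

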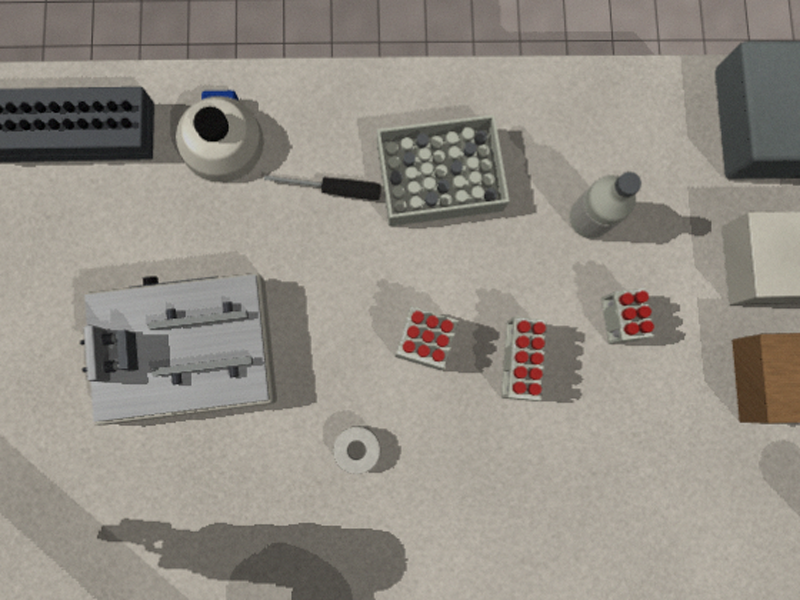

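View pics/side0.png

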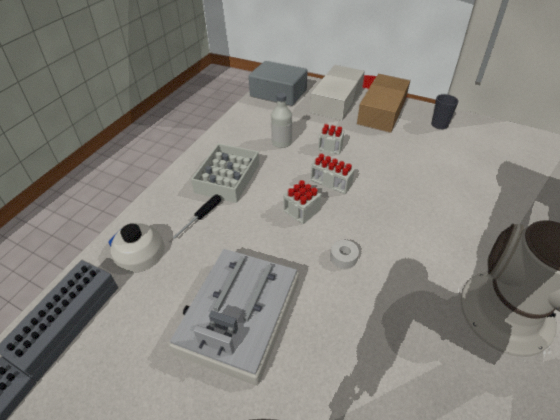

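The top picture shows the ten-tube rack at about (526,358), in the enlarged 800x600 scale. The square rack is at (428,337) and the short rack at (634,316). The shaker is at (180,348), with its pad on the left at (127,350). Camera rotations are quaternions, so I'll fix the helper and then measure.

```bash
sed -i 's/return ci,np.array(ci\["rotation"\]).reshape(3,3)/return ci,R.from_quat(ci["rotation"]).as_matrix()/' h.py
python3 - <<'E'
from h import *
s=1/1.42857
d=np.load("top0.npz"); P=cloud("top",d["de"])
def px(l): return [( (a+.5)*s-.5,(b+.5)*s-.5) for a,b in l]
caps=onz("top",px([(524,327),(539,327),(522,342.5),(537.5,343),(522,357.5),(536.5,358),(521,373),(535.5,373),(519.5,388),(534.5,389)]),76)
print("caps",caps.round(1)[:, :2].tolist(),caps.mean(0)); 
c=caps[:,:2]-caps[:,:2].mean(0); u,_,vt=np.linalg.svd(c); print("dir",np.degrees(np.arctan2(vt[0,1],vt[0,0])))
def region(u0,u1,v0,v1,z0,z1):
    Q=P[int(v0*s):int(v1*s),int(u0*s):int(u1*s)].reshape(-1,3); return Q[(Q[:,2]>z0)&(Q[:,2]<z1)]
def rect(Q,n): print(n,len(Q),cv2.minAreaRect(Q[:,:2].astype(np.float32)),Q[:,2].mean())
im=d["im"]; red=(im[...,2]>130)&(im[...,1]<70)
for n,(u0,u1,v0,v1) in dict(rack=(495,560,310,410),short=(595,665,280,350),sq=(390,465,300,375)).items():
    Q=region(u0,u1,v0,v1,45,95); rect(Q,n)
    m=np.zeros_like(red); m[int(v0*s):int(v1*s),int(u0*s):int(u1*s)]=1
    Q=P[m&red]; Q=Q[Q[:,2]>66]; print(np.median(Q[:,2])); rect(Q,n+"caps")
rect(region(140,260,295,335,67,82),"railA");rect(region(140,260,345,385,67,82),"railB")
rect(region(60,290,260,440,52,66),"plat"); 
Q=region(110,145,325,380,90,115); rect(Q,"padtop")
Q=region(75,112,320,390,95,125); rect(Q,"bracket")
Q=region(300,350,280,600,-10,10);print("bench z",np.median(Q[:,2]))
Q=region(330,380,420,480,20,40);rect(Q,"roll")
# corners of platform from pixels
print(onz("top",px([(85,293),(256,274.5),(270,401),(97,422)]),60).round(1))
print(onz("top",px([(147,318),(244,306),(246,318),(150,328)]),74).round(1))
E
python3 - <<'E'
import cv2
t=cv2.imread("pics/top0.png"); c=t[185:305,45:200]; cv2.imwrite("pics/c1.png",cv2.resize(c,None,fx=5,fy=5,interpolation=cv2.INTER_CUBIC))
E
```

```text
caps [[527.6, -220.6], [527.2, -240.9], [506.9, -216.9], [505.7, -237.7], [486.9, -215.9], [485.7, -235.3], [466.4, -213.5], [465.9, -232.9], [446.7, -210.6], [444.8, -230.5]] [ 486.37454825 -225.49157901   76.        ]
dir 172.5871980531233
rack 1341 ((487.72039794921875, -226.66036987304688), (44.861454010009766, 110.42579650878906), 83.15493774414062) 67.37434777839306
76.34746310917421
rackcaps 449 ((487.3004150390625, -226.16595458984375), (34.819297790527344, 94.72318267822266), 82.76029968261719) 76.3001829476491
short 861 ((544.8507690429688, -375.548095703125), (68.06814575195312, 46.059288024902344), 5.802156448364258) 66.85205831278344
76.33588073649742
shortcaps 253 ((544.8299560546875, -376.8499755859375), (53.20936965942383, 35.08292770385742), 4.95658016204834) 76.3339199491311
sq 1253 ((519.5834350585938, -91.84429168701172), (68.0473861694336, 68.33343505859375), 71.80239868164062) 67.15346637236425
76.47083074556139
sqcaps 420 ((519.311279296875, -91.0990219116211), (55.51326370239258, 54.665000915527344), 71.76966094970703) 76.37802744506774
railA 497 ((555.5518798
[... 249 characters left out ...]
.8079833984375, 244.41371154785156), (177.694580078125, 236.5857696533203), 5.696810245513916) 60.58032234750618
padtop 266 ((507.4173583984375, 308.20416259765625), (50.11672592163086, 27.182592391967773), 5.890393257141113) 101.30806623052695
bracket 341 ((504.0604248046875, 338.7462463378906), (69.2015380859375, 11.987605094909668), 5.021350383758545) 107.81419634546515
bench z 0.522507501129553
roll 708 ((370.2403259277344, 7.157562255859375), (61.81779479980469, 62.651058197021484), 61.66386032104492) 30.323231780594625
[[588.8 368.1  60. ]
 [609.4 138.7  60. ]
 [438.3 120.   60. ]
 [416.5 346.8  60. ]]
[[551.2 279.9  74. ]
 [564.4 152.1  74. ]
 [548.3 149.5  74. ]
 [537.8 275.6  74. ]]
```

View pics/c1.png

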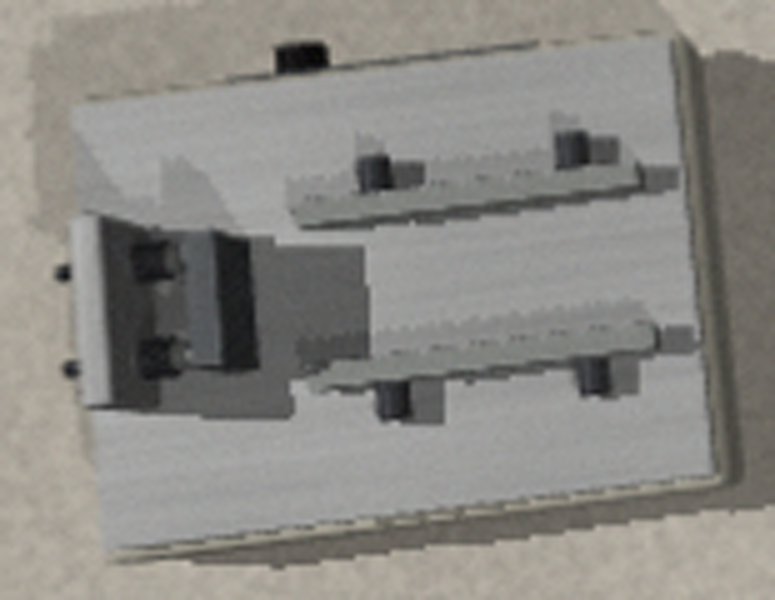

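The picture shows the rails at (475,200) and (490,355) in the crop, the dark pad at (235,300), and the bracket at (95,310). They agree with the platform fit: channel about (517.5, 210), shaker yaw about 95.75°. The rack is at about (487.4, -226.3), yaw about -7.1°. Next I'll move above the rack.

Request:
arm_command(increments=[[[0,0,-8.4],[26,-39,0],0],[[0,0,-16.8],[53,-78,0],0],[[0,0,-25.2],[79,-116,0],0],[[0,0,-33.6],[106,-155,0],0],[[0,0,-42],[132,-194,0],0]])

```text
clock: 0.65
position: [400.8, 368.3, 230.3]
ee_rot: [-0.587, 0.395, 0.587, 0.394]
contact_force: [0.5, 0.6, -0.3]
gripper_width: 85.4
```

Request:
arm_command(increments=[[[0,0,-8.4],[14,-44,0],0],[[0,0,-16.8],[28,-88,0],0],[[0,0,-25.2],[42,-132,0],0],[[0,0,-33.6],[56,-176,0],0],[[0,0,-42],[70,-220,0],0]])

```text
clock: 1.15
position: [470.8, 146.4, 230.3]
ee_rot: [-0.405, 0.58, 0.406, 0.579]
contact_force: [1.3, 0.3, -0.1]
gripper_width: 85.6
```

Request:
arm_command(increments=[[[0,0,-8.4],[4,-46,0],0],[[0,0,-16.8],[8,-92,0],0],[[0,0,-25.2],[12,-138,0],0],[[0,0,-33.6],[16,-184,0],0],[[0,0,-42],[20,-230,0],0]])

```text
clock: 1.65
position: [490.4, -85.4, 230.3]
ee_rot: [-0.168, 0.687, 0.169, 0.687]
contact_force: [1.6, 1.1, -0.1]
gripper_width: 85.3
```

Request:
arm_command(increments=[[[0,0,-8.4],[-1,-35,0],0],[[0,0,-16.8],[-2,-75,0],0],[[0,0,-25.2],[-3,-110,0],0],[[0,0,-34.7],[-3,-141,0],0],[[0,0,-34.7],[-3,-141,0],0]])

```text
clock: 2.15
position: [486.9, -229.1, 229.6]
ee_rot: [0.047, 0.706, -0.046, 0.705]
contact_force: [0.4, 0.2, -0.9]
gripper_width: 85.4
```

Run:
```python
from h import *
st,im,de=snap("wrist","w1"); Rm=R.from_quat(st["ee_rot"]).as_matrix()
print(st["position"],Rm.round(3).tolist(),st["joints"].round(2))
P=cloud("wrist",de,st); near=np.linalg.norm(P[...,:2]-[487,-226],axis=-1)<75
red=(im[...,2]>130)&(im[...,1]<70)
Q=P[near&red&(P[...,2]>66)]; print(len(Q),np.median(Q[:,2]),cv2.minAreaRect(Q[:,:2].astype(np.float32)))
Q=P[near&(P[...,2]>54)&(P[...,2]<64)]; print(len(Q),np.median(Q[:,2]),cv2.minAreaRect(Q[:,:2].astype(np.float32)))
Q=P[near&(P[...,2]<8)]; print("bench",np.median(Q[:,2]))
```

```text
[ 486.93876214 -229.14299365  229.64460601] [[-0.001, 0.13, 0.991], [0.002, 0.991, -0.13], [-1.0, 0.002, -0.001]] [-0.14  0.24 -0.21 -0.   -1.13 -1.56]
1837 76.70125877950869 ((486.0356140136719, -225.09881591796875), (35.38340377807617, 96.28363800048828), 82.5207290649414)
2210 60.71452198182459 ((486.3370056152344, -225.47988891601562), (44.0919075012207, 109.85423278808594), 83.00340270996094)
bench 0.8079915310534034
```

View pics/w1.png

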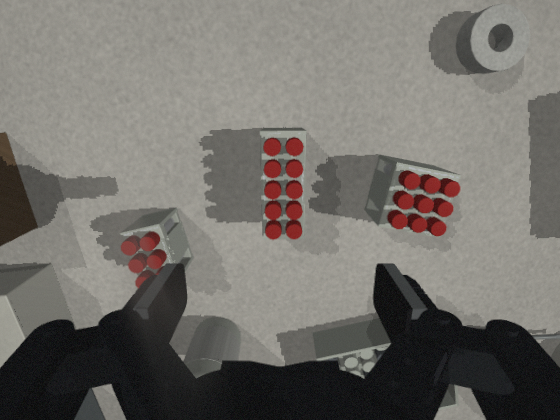

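The wrist picture shows the ten-tube rack between the open fingers at (283,185), with the short rack at (150,245) and the square rack at (420,195), both clear of the fingers. Now I'll descend.

Request:
arm_command(increments=[[[0,0,0.3],[0,3,-40],0],[[0,0,0.3],[-0.5,3.5,-80],0],[[0,0,0.3],[-0.5,3.5,-120],0],[[0,0,0.3],[-0.5,3.5,-155],0],[[0,0,0.3],[-0.5,3.5,-180],0]])

```text
clock: 2.7
position: [485.2, -222.8, 47.4]
ee_rot: [0.043, 0.707, -0.041, 0.704]
contact_force: [0.1, -0.5, 0.0]
gripper_width: 85.3
```

Request:
arm_command(increments=[[[0,0,0],[0,0,-15],0],[[0,0,0],[0,0,-25],0],[[0,0,0],[0,0,-31],0],[[0,0,0],[0,0,-31],0],[[0,0,0],[0,0,-31],0]])

```text
clock: 3.2
position: [485.9, -222.7, 17.2]
ee_rot: [0.043, 0.707, -0.041, 0.705]
contact_force: [0.6, 0.2, -0.4]
gripper_width: 85.2
```

Request:
arm_command(increments=[[[0,0,-0.3],[0.5,-2.8,0.5],0],[[0,0,-0.3],[0.5,-2.8,0.5],0],[[0,0,-0.3],[0.5,-2.8,0.5],0.3],[[0,0,-0.3],[0.5,-2.8,0.5],0.6],[[0,0,-0.3],[0.5,-2.8,0.5],1]])

```text
clock: 3.7
position: [486.4, -225.5, 17.8]
ee_rot: [0.045, 0.707, -0.043, 0.705]
contact_force: [0.1, 1.2, 3.0]
gripper_width: 43.9
```

Request:
arm_command(increments=[[[0,0,0],[0,0,0],1],[[0,0,0],[0,0,0],1],[[0,0,0],[0,0,0],1],[[0,0,0],[0,0,0],1],[[0,0,0],[0,0,0],1]])

```text
clock: 4.2
position: [486.6, -225.5, 17.9]
ee_rot: [0.045, 0.706, -0.043, 0.705]
contact_force: [-0.1, 2.0, 2.7]
gripper_width: 43.5
```

Request:
arm_command(increments=[[[0,0,0],[0,0,4],1],[[0,0,0],[0,0,12],1],[[0,0,0],[0,0,28],1],[[0,0,0],[0,0,48],1],[[0,0,0],[0,0,68],1]])

```text
clock: 4.7
position: [485.8, -225.4, 86.4]
ee_rot: [0.045, 0.707, -0.043, 0.704]
contact_force: [0.5, -0.7, -2.7]
gripper_width: 43.4
```

Request:
arm_command(increments=[[[0,0,0],[0,0,22],1],[[0,0,0],[0,0,48],1],[[0,0,0],[0,0,74],1],[[0,0,0],[0,0,94],1],[[0,0,0],[0,0,102],1]])

```text
clock: 5.2
position: [486.3, -225.6, 190.5]
ee_rot: [0.045, 0.706, -0.043, 0.706]
contact_force: [0.9, 0.7, -2.9]
gripper_width: 43.4
```

Request:
arm_command(increments=[[[0,0,4],[2,0,0],1],[[0,0,11],[4,28,0],1],[[0,0,18],[6,60,0],1],[[0,0,25],[8,92,0],1],[[0,0,32],[10,124,0],1]])

```text
clock: 5.7
position: [495.1, -100.5, 189.4]
ee_rot: [-0.152, 0.692, 0.155, 0.689]
contact_force: [0.6, 0.1, -2.7]
gripper_width: 43.6
```

Request:
arm_command(increments=[[[0,0,7],[2,32,0],1],[[0,0,14],[4,64,0],1],[[0,0,21],[6,96,0],1],[[0,0,28],[8,128,0],1],[[0,0,35],[10,160,0],1]])

```text
clock: 6.2
position: [504.0, 60.6, 188.3]
ee_rot: [-0.354, 0.614, 0.356, 0.609]
contact_force: [0.8, 0.1, -2.9]
gripper_width: 43.4
```

Request:
arm_command(increments=[[[0,0,8],[2,34,0],1],[[0,0,16],[4,68,0],1],[[0,0,24],[6,100,0],1],[[0,0,31],[9,128,0],1],[[0,0,35.8],[11,145,0],1]])

```text
clock: 6.7
position: [514.3, 207.2, 187.0]
ee_rot: [-0.527, 0.474, 0.528, 0.468]
contact_force: [-0.2, -0.5, -4.1]
gripper_width: 43.5
```

Run:
```python
from h import *
st=readout.read_state(); Rm=R.from_quat(st["ee_rot"]).as_matrix(); print(st["position"],"yaw",np.degrees(np.arctan2(Rm[1,1],Rm[0,1]))%360,Rm[2].round(4),st["joints"].round(2),st["contact_force"])
```

```text
[514.26644005 207.19916154 187.038811  ] yaw 186.44578289963422 [-1.      0.0083 -0.005 ] [ 0.68  0.31 -0.23 -0.   -1.05 -0.56] [-0.23686343 -0.50606886 -4.08827623]
```

```bash
python3 - <<'E'
from h import *
st,im,de=snap("wrist","w2"); P=cloud("wrist",de,st)
yaw=np.radians(95.75); ax=np.array([np.cos(yaw),np.sin(yaw)]); ay=np.array([-ax[1],ax[0]]); C=np.array([517.5,210])
L=np.dstack([(P[...,:2]-C)@ax,(P[...,:2]-C)@ay,P[...,2]])
np.save("L2.npy",L); ok=np.isfinite(L[...,0])
for n,z0,z1 in(("rail",69,79),("plat",55,65),("capz",235,262),("racktop",222,234)):
    m=ok&(L[...,2]>z0)&(L[...,2]<z1)&(abs(L[...,1])<90)&(abs(L[...,0])<120); Q=L[m]; print(n,len(Q),np.percentile(Q,[1,50,99],axis=0).round(1).tolist() if len(Q) else "")
red=(im[...,2]>130)&(im[...,1]<70); Q=P[ok&red]; print("red",len(Q),np.median(Q[:,2]),cv2.minAreaRect(Q[:,:2].astype(np.float32)))
E
python3 -c "
import sys;sys.path.insert(0,'.')
from h import *
st,im,de=snap('top','t2')"
```

```text
rail 796 [[-62.7, -49.1, 69.5], [-51.2, -27.7, 74.4], [-34.2, 49.9, 76.2]]
plat 15526 [[-77.6, -83.6, 59.1], [-45.8, -12.1, 60.8], [70.5, 85.0, 62.4]]
capz 31916 [[-51.0, -52.5, 235.7], [-14.1, 0.4, 245.8], [8.8, 58.1, 261.7]]
racktop 10069 [[-57.3, -30.7, 222.9], [-34.1, 2.9, 229.8], [15.4, 35.1, 233.8]]
red 1441 245.8351971399819 ((511.36419677734375, 206.59934997558594), (29.34648323059082, 10.945501327514648), 6.325417518615723)
```

View pics/w2.png

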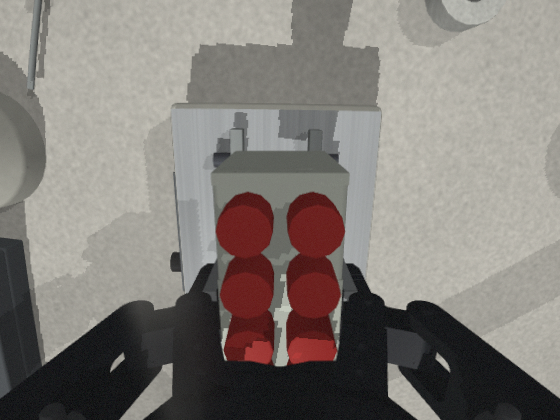

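The wrist picture shows the held rack centred over the platform. The rear rail ends show at (237,140) and (315,140), and the rack's rear face spans columns 213–348. I'll compare the two laterally.

Run:
```python
from h import *
L=np.load("L2.npy"); z=L[...,2]
for lo,hi in((-64,-56),(-56,-48)):
    m=(z>70)&(z<79)&(L[...,0]>lo)&(L[...,0]<hi)&(abs(L[...,1])<39)
    a=L[m][:,1]; print("rail",np.percentile(a[a<0],[2,50,98]).round(1),np.percentile(a[a>0],[2,50,98]).round(1),(a<0).sum(),(a>0).sum())
m=(z>70)&(z<79)&(abs(L[...,1])<37);print("rail rear end x",np.percentile(L[m][:,0],[0.5,2,5]))
# rear face rack, in camera rows ~155-190
for r in (158,164,170,180,200):
    row=L[r,190:370]; m=(row[:,2]>150)&(row[:,2]<235); q=row[m]; print(r,q[[0,1,-2,-1]].round(1).tolist(),np.where(m)[0][[0,-1]]+190)
Q=L[(z>160)&(z<222)&(abs(L[...,1])<24)&(L[...,0]<-40)]; print("rear face",np.percentile(Q,[2,50,98],axis=0).round(1).tolist())
# lowest visible
Q=Q[Q[:,2]<np.percentile(Q[:,2],10)];print(np.percentile(Q,[2,50,98],axis=0).round(1).tolist())
```

```text
rail [-34.7 -30.  -25.4] [26.8 31.4 36.2] 118 117
rail [-34.9 -30.1 -25.4] [26.9 31.7 36.4] 141 134
rail rear end x [-62.71454822 -62.58585737 -61.95523818]
158 [[-56.9, -19.1, 195.1], [-56.9, -18.7, 195.0], [-57.4, 24.4, 195.9], [-57.4, 24.8, 195.9]] [227 332]
164 [[-56.9, -19.3, 211.6], [-57.1, -18.7, 212.9], [-57.5, 24.2, 212.7], [-57.3, 24.9, 211.4]] [220 339]
170 [[-56.9, -19.2, 224.1], [-57.0, -18.7, 224.8], [-57.4, 24.4, 224.6], [-57.1, 25.1, 223.0]] [214 346]
180 [[-54.6, -19.2, 229.4], [-54.7, -18.8, 229.8], [-55.1, 24.1, 230.2], [-54.9, 24.6, 229.1]] [211 348]
200 [[-47.5, -19.3, 227.6], [-47.8, -18.7, 229.0], [-48.3, 24.1, 229.3], [-48.1, 24.6, 228.4]] [213 346]
rear face [[-57.5, -18.4, 170.8], [-57.1, 2.2, 202.4], [-56.8, 23.1, 221.4]]
[[-57.5, -18.4, 169.7], [-57.2, 2.3, 174.1], [-56.9, 23.0, 178.0]]
```

Request:
arm_command(increments=[[[0.25,-0.3,-0.65],[2.4,2.4,-10],1],[[0.25,-0.3,-0.65],[2.4,2.4,-30],1],[[0.25,-0.3,-0.65],[2.4,2.4,-55],1],[[0.25,-0.3,-0.65],[2.4,2.4,-72],1],[[0.25,-0.3,-0.65],[2.4,2.4,-78],1]])

```text
clock: 7.3
position: [515.0, 207.5, 105.8]
ee_rot: [-0.522, 0.479, 0.524, 0.472]
contact_force: [-0.2, 0.8, -3.5]
gripper_width: 43.3
```

```bash
cat > chk.py <<'E'
from h import *
import sys
def chk(fn):
    st,im,de=snap("wrist",fn); Rm=R.from_quat(st["ee_rot"]).as_matrix(); P=cloud("wrist",de,st)
    print(st["clock"],st["position"].round(1),"yaw",(np.degrees(np.arctan2(Rm[1,1],Rm[0,1]))%360).round(2),Rm[2].round(4),"F",st["contact_force"].round(1),st["gripper_width"])
    yaw=np.radians(95.75); ax=np.array([np.cos(yaw),np.sin(yaw)]); ay=np.array([-ax[1],ax[0]]); C=np.array([517.5,210])
    L=np.dstack([(P[...,:2]-C)@ax,(P[...,:2]-C)@ay,P[...,2]]); z=L[...,2]; np.save("L.npy",L)
    print("tcp local",((st["position"][:2]-C)@ax).round(1),((st["position"][:2]-C)@ay).round(1))
    m=(z>70)&(z<79)&(abs(L[...,1])<39)&(L[...,0]<-45)&(abs(L[...,1])>22)
    a=L[m]; n=a[:,1]<0; 
    if n.sum()>5 and (~n).sum()>5: print("rails",np.percentile(a[n][:,1],[2,98]).round(1),np.percentile(a[~n][:,1],[2,98]).round(1),"rear x",np.percentile(a[:,0],1).round(1),len(a))
    zt=st["position"][2]-18
    m=(z>max(zt+3,78))&(z<zt+56)&(abs(L[...,1])<30)&(L[...,0]<-25)&(L[...,0]>-75); q=L[m]
    rx=np.median(q[:,0]); q=q[abs(q[:,0]-rx)<2]; print("rack rear x",rx.round(1),"y",np.percentile(q[:,1],[1,99]).round(1),"slope deg",np.degrees(-np.polyfit(q[:,1],q[:,0],1)[0]).round(2),"z",q[:,2].min().round(1),q[:,2].max().round(1),len(q))
    return st,im,L
if __name__=="__main__": chk(sys.argv[1])
E
python3 chk.py w3
```

```text
7.3 [515.  207.5 105.8] yaw 185.48 [-1.      0.0081 -0.0039] F [-0.2  0.8 -3.5] 43.30139330372487
tcp local -2.2 2.7
rails [-35.1 -25.3] [26.9 36.6] rear x -62.9 969
rack rear x -57.0 y [-18.6  24.6] slope deg -0.31 z 90.9 143.8 2100
```

Request:
arm_command(increments=[[[0.2,-0.25,0.3],[2.2,2.2,0],1],[[0.2,-0.25,0.3],[2.2,2.2,0],1],[[0.2,-0.25,0.3],[2.2,2.2,0],1],[[0.2,-0.25,0.3],[2.2,2.2,0],1],[[0.2,-0.25,0.3],[2.2,2.2,0],1]])

```text
clock: 7.85
position: [517.7, 210.2, 106.6]
ee_rot: [-0.524, 0.475, 0.525, 0.473]
contact_force: [-1.0, 1.2, -2.9]
gripper_width: 43.2
```

```bash
python3 chk.py w4
```

```text
7.85 [517.7 210.2 106.6] yaw 185.81 [-1.0e+00  1.9e-03 -1.0e-04] F [-1.   1.2 -2.9] 43.17208739278639
tcp local 0.2 -0.3
rails [-35.  -25.3] [26.8 36.6] rear x -63.0 1143
rack rear x -54.6 y [-21.8  21.4] slope deg 0.05 z 91.7 144.6 2122
```

Request:
arm_command(increments=[[[0,0,0],[-0.9,0,-3],1],[[0,0,0],[-0.9,0,-7],1],[[0,0,0],[-0.9,0,-11],1],[[0,0,0],[-0.9,0,-15],1],[[0,0,0],[-0.9,0,-19],1]])

```text
clock: 8.4
position: [516.7, 210.1, 86.9]
ee_rot: [-0.524, 0.475, 0.525, 0.473]
contact_force: [-0.4, 0.4, -2.9]
gripper_width: 43.3
```

```bash
python3 chk.py w5
```

```text
8.4 [516.7 210.1  86.9] yaw 185.81 [-1.0e+00  2.4e-03 -4.0e-04] F [-0.4  0.4 -2.9] 43.25730067411854
tcp local 0.2 0.8
rails [-34.9 -25.3] [26.8 36.6] rear x -62.9 1426
rack rear x -54.6 y [-20.8  22.4] slope deg 0.03 z 78.0 124.9 2008
```

Request:
arm_command(increments=[[[0,0,0],[0,0,-2],1],[[0,0,0],[0,0,-3.5],1],[[0,0,0],[0,0,-5],1],[[0,0,0],[0,0,-6],1],[[0,0,0],[0,0,-6],1]])

```text
clock: 8.95
position: [516.3, 209.8, 80.2]
ee_rot: [-0.524, 0.475, 0.525, 0.473]
contact_force: [0.5, -0.4, -3.0]
gripper_width: 43.7
```

Request:
arm_command(increments=[[[0,0,0],[0,0,-0.5],1],[[0,0,0],[0,0,-1],1],[[0,0,0],[0,0,-1.5],1],[[0,0,0],[0,0,-1.5],1],[[0,0,0],[0,0,-1.5],1]])

```text
clock: 9.45
position: [516.3, 209.8, 78.7]
ee_rot: [-0.524, 0.475, 0.525, 0.473]
contact_force: [1.1, -0.2, -3.6]
gripper_width: 43.1
```

Request:
arm_command(increments=[[[0,0,0],[0,0,-0.3],1],[[0,0,0],[0,0,-0.6],1],[[0,0,0],[0,0,-0.9],1],[[0,0,0],[0,0,-1],1],[[0,0,0],[0,0,-1],1]])

```text
clock: 9.95
position: [516.3, 209.9, 78.0]
ee_rot: [-0.524, 0.475, 0.525, 0.473]
contact_force: [-1.3, 0.8, 0.8]
gripper_width: 43.0
```

Request:
arm_command(increments=[[[0,0,0],[-0.2,1.8,0],1],[[0,0,0],[-0.4,3.8,0],1],[[0,0,0],[-0.6,5.8,0],1],[[0,0,0],[-0.8,7.8,0],1],[[0,0,0],[-1,9.8,0],1]])

```text
clock: 10.45
position: [515.3, 219.8, 78.0]
ee_rot: [-0.524, 0.475, 0.525, 0.473]
contact_force: [0.0, -0.9, -0.9]
gripper_width: 43.2
```

```bash
python3 chk.py w6
```

```text
10.45 [515.3 219.8  78. ] yaw 185.81 [-1.      0.0036 -0.0012] F [ 0.  -0.9 -0.9] 43.22659202792439
tcp local 9.9 1.2
rails [-34.7 -25.2] [26.8 36.5] rear x -62.9 1921
rack rear x -44.8 y [-20.4  22.8] slope deg 0.04 z 78.0 116.0 1747
```

Request:
arm_command(increments=[[[0,0,0],[-0.1,2,-0.2],1],[[0,0,0],[-0.2,4,-0.4],1],[[0,0,0],[-0.4,6,-0.5],1],[[0,0,0],[-0.5,8,-0.5],1],[[0,0,0],[-0.6,10,-0.5],1]])

```text
clock: 11.0
position: [515.0, 229.9, 78.0]
ee_rot: [-0.524, 0.475, 0.525, 0.473]
contact_force: [0.7, -5.3, 3.9]
gripper_width: 43.2
```

Request:
arm_command(increments=[[[0,0,0],[-0.1,1.4,0],1],[[0,0,0],[-0.2,2.8,0],1],[[0,0,0],[-0.4,4.2,0],1],[[0,0,0],[-0.6,5.6,0],1],[[0,0,0],[-0.7,7,0],1]])

```text
clock: 11.5
position: [514.2, 237.1, 78.0]
ee_rot: [-0.524, 0.475, 0.525, 0.473]
contact_force: [1.3, -4.1, 1.5]
gripper_width: 43.4
```

```bash
python3 chk.py w7
```

```text
11.5 [514.2 237.1  78. ] yaw 185.82 [-1.      0.0031 -0.0014] F [ 1.3 -4.1  1.5] 43.369784481115644
tcp local 27.3 0.5
rails [-34.8 -24.9] [26.8 36.4] rear x -62.8 2107
rack rear x -27.6 y [-21.1  22. ] slope deg 0.03 z 78.0 116.0 1752
```

```bash
cat > pad.py <<'E'
from h import *
import sys
ax=np.array([np.cos(np.radians(95.75)),np.sin(np.radians(95.75))]); ay=np.array([-ax[1],ax[0]]); C=np.array([517.5,210])
def loc(n,de):
    P=cloud(n,de); return np.dstack([(P[...,:2]-C)@ax,(P[...,:2]-C)@ay,P[...,2]])
def rep(n,de,t):
    L=loc(n,de)
    for nm,z0,z1,x0,x1 in(("padtop",100,106,80,114),("brtop",106.5,116,112,140)):
        m=(L[...,2]>z0)&(L[...,2]<z1)&(abs(L[...,1])<30)&(L[...,0]>x0)&(L[...,0]<x1); q=L[m]
        if len(q)>3: print(t,n,nm,len(q),"x",np.percentile(q[:,0],[3,50,97]).round(1),"y",np.percentile(q[:,1],[2,98]).round(1))
if __name__=="__main__":
    f=sys.argv[1]
    for n in("top","side"):
        rep(n,np.load(n+"0.npz")["de"],"rest")
        st,im,de=snap(n,f+n); rep(n,de,"now")
        if n=="side": cv2.imwrite(f"pics/{f}crop.png",cv2.resize(im[230:380,160:310],None,fx=4,fy=4,interpolation=cv2.INTER_CUBIC))
E
python3 pad.py a1
```

```text
rest top padtop 174 x [85.9 91.7 97.9] y [-24.   24.1]
rest top brtop 213 x [124.4 129.1 134.6] y [-29.2  28.6]
now top padtop 9 x [87.3 93.  97.7] y [22.8 25.1]
now top brtop 23 x [124.6 127.3 132.5] y [22.3 29.8]
rest side padtop 191 x [87.2 93.7 99.3] y [-23.1  25.3]
rest side brtop 244 x [125.  131.6 136.8] y [-28.4  28.7]
now side brtop 231 x [125.6 131.8 136.6] y [-28.8  28.3]
```

View pics/a1crop.png

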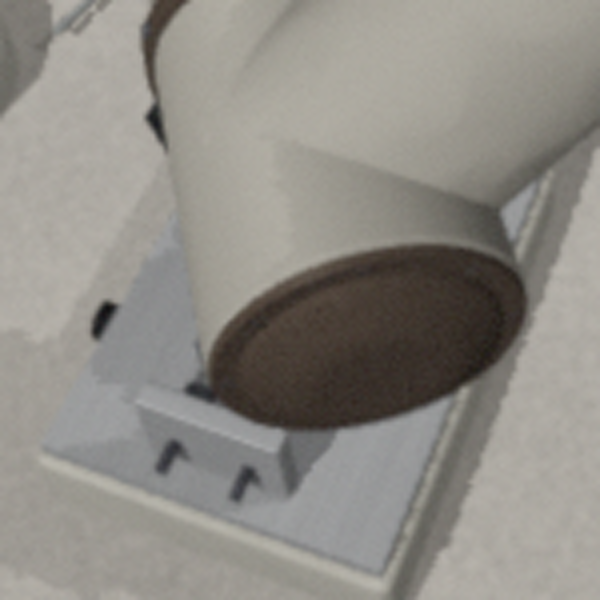

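The side crop shows the arm hiding the pad. Only the bracket at (215,430) and the two rod ends behind it, at (170,455) and (240,485), can be seen. The sliver seen from the top says the pad is still at rest. I'll ease the downward load slightly and approach in small steps.

Request:
arm_command(increments=[[[0,0,0],[-0.1,0.6,0.2],1],[[0,0,0],[-0.1,1.2,0.3],1],[[0,0,0],[-0.2,1.8,0.3],1],[[0,0,0],[-0.2,2.4,0.3],1],[[0,0,0],[-0.3,3,0.3],1]])

```text
clock: 12.15
position: [513.8, 240.4, 78.0]
ee_rot: [-0.524, 0.475, 0.525, 0.473]
contact_force: [0.4, -1.6, -0.9]
gripper_width: 43.3
```

Request:
arm_command(increments=[[[0,0,0],[0,0.4,0],1],[[0,0,0],[-0.1,0.8,0],1],[[0,0,0],[-0.1,1.2,0],1],[[0,0,0],[-0.2,1.6,0],1],[[0,0,0],[-0.2,2,0],1]])

```text
clock: 12.65
position: [513.6, 242.3, 78.0]
ee_rot: [-0.524, 0.475, 0.525, 0.473]
contact_force: [0.9, -3.0, -0.2]
gripper_width: 43.3
```

Request:
arm_command(increments=[[[0,0,0],[0,0.4,0],1],[[0,0,0],[-0.1,0.8,0],1],[[0,0,0],[-0.1,1.2,0],1],[[0,0,0],[-0.2,1.6,0],1],[[0,0,0],[-0.2,2,0],1]])

```text
clock: 13.15
position: [513.4, 244.0, 78.0]
ee_rot: [-0.524, 0.475, 0.525, 0.473]
contact_force: [2.6, -5.5, -0.7]
gripper_width: 43.5
```

Request:
arm_command(increments=[[[0,0,0],[0,0.4,0],1],[[0,0,0],[-0.1,0.8,0],1],[[0,0,0],[-0.1,1.2,0],1],[[0,0,0],[-0.2,1.6,0],1],[[0,0,0],[-0.2,2,0],1]])

```text
clock: 13.65
position: [513.2, 245.4, 78.0]
ee_rot: [-0.524, 0.476, 0.525, 0.473]
contact_force: [2.5, -6.0, 0.5]
gripper_width: 43.3
```

```bash
python3 chk.py w8; python3 pad.py a2; python3 -c "
from bench import readout
for i in range(3): print(readout.read_state()['contact_force'])"
```

```text
13.65 [513.2 245.4  78. ] yaw 185.77 [-1.      0.004  -0.0023] F [ 2.5 -6.   0.5] 43.31030681017829
tcp local 35.7 0.8
rails [-34.8 -25. ] [26.7 36.5] rear x -62.8 2190
rest top padtop 174 x [85.9 91.7 97.9] y [-24.   24.1]
rest top brtop 213 x [124.4 129.1 134.6] y [-29.2  28.6]
now top padtop 7 x [ 91.2  96.1 101.3] y [23.4 25.1]
now top brtop 32 x [124.7 128.9 134.9] y [20.7 29.2]
rest side padtop 191 x [87.2 93.7 99.3] y [-23.1  25.3]
rest side brtop 244 x [125.  131.6 136.8] y [-28.4  28.7]
now side brtop 123 x [125.5 132.3 136.8] y [-29.6   6.4]
[ 1.90770455 -5.78274124 -0.29067578]
[ 1.90770455 -5.78274124 -0.29067578]
[ 1.90770455 -5.78274124 -0.29067578]
  return _methods._mean(a, axis=axis, dtype=dtype,
  ret = ret.dtype.type(ret / rcount)
Traceback (most recent call last):
  File "chk.py", line 16, in <module>
    if __name__=="__main__": chk(sys.argv[1])
                             ~~~^^^^^^^^^^^^^
  File "chk.py", line 14, in chk
    rx=np.median(q[:,0]); q=q[abs(q[:,0]-rx)<2]; print("rack rear x",rx.round(1),"y",np.percentile(q[:,1],[1,99]).round(1),"slope deg",np.degrees(-np.polyfit(q[:,1],q[:,0],1)[0]).round(2),"z",q[:,2].min().round(1),q[:,2].max().round(1),len(q))
                                                                                     ~~~~~~~~~~~~~^^^^^^^^^^^^^^^
IndexError: index -1 is out of bounds for axis 0 with size 0
```

Request:
arm_command(increments=[[[0,0,0],[0,0.5,0],1],[[0,0,0],[-0.1,1,0],1],[[0,0,0],[-0.1,1.5,0],1],[[0,0,0],[-0.2,2,0],1],[[0,0,0],[-0.3,2.5,0],1]])

```text
clock: 14.3
position: [513.0, 247.0, 78.0]
ee_rot: [-0.524, 0.476, 0.525, 0.472]
contact_force: [3.2, -8.7, 0.9]
gripper_width: 43.5
```

Request:
arm_command(increments=[[[0,0,0],[0,0.4,0],1],[[0,0,0],[-0.1,0.8,0],1],[[0,0,0],[-0.1,1.2,0],1],[[0,0,0],[-0.2,1.6,0],1],[[0,0,0],[-0.2,2,0],1]])

```text
clock: 14.8
position: [512.8, 247.6, 78.1]
ee_rot: [0.524, -0.477, -0.524, -0.472]
contact_force: [2.9, -9.6, 2.2]
gripper_width: 43.6
```

```bash
sed -i 's/(L\[...,0\]<-25)/(L[...,0]<-5)/' chk.py; python3 chk.py w9; python3 pad.py a3|grep "top padtop"
```

```text
14.8 [512.8 247.6  78.1] yaw 185.68 [-1.      0.0053 -0.0052] F [ 2.9 -9.6  2.2] 43.63917732212458
tcp local 37.9 0.9
rails [-34.7 -25. ] [26.7 36.5] rear x -62.6 2178
rack rear x -16.9 y [-20.6  22.7] slope deg -0.14 z 78.0 116.1 1717
rest top padtop 174 x [85.9 91.7 97.9] y [-24.   24.1]
now top padtop 7 x [ 92.1  96.8 102.4] y [23.5 24.9]
```

Request:
arm_command(increments=[[[0.2,-0.1,0],[-0.1,1.6,0.2],1],[[0.3,-0.1,0.1],[-0.2,2.2,0.3],1],[[0.4,-0.2,0.1],[-0.3,2.8,0.3],1],[[0.4,-0.2,0.1],[-0.4,3.4,0.3],1],[[0.4,-0.2,0.1],[-0.4,3.8,0.3],1]])

```text
clock: 15.45
position: [512.6, 249.6, 78.0]
ee_rot: [-0.524, 0.475, 0.525, 0.474]
contact_force: [4.1, -9.3, -0.8]
gripper_width: 43.6
```

```bash
python3 chk.py w10; python3 pad.py a4|grep "now"; python3 chk.py w10b|head -1
python3 - <<'E'
from h import *
a=cv2.imread("pics/side0.png");b=cv2.imread("pics/a4side.png")
f=lambda i:cv2.resize(i[310:370,190:250],None,fx=6,fy=6,interpolation=cv2.INTER_CUBIC)
cv2.imwrite("pics/rods.png",np.hstack([f(a),f(b)]))
E
```

```text
15.45 [512.6 249.6  78. ] yaw 185.7 [-1.      0.0024 -0.0011] F [ 4.1 -9.3 -0.8] 43.604972053704145
tcp local 39.9 0.9
rails [-34.7 -25. ] [26.7 36.6] rear x -62.7 2211
rack rear x -15.0 y [-20.5  22.7] slope deg -0.12 z 78.0 116.0 1744
now top padtop 7 x [ 94.8 100.  103.9] y [24. 25.]
now top brtop 27 x [124.1 129.2 134.8] y [22.4 29.3]
now side brtop 110 x [125.4 132.1 136.7] y [-29.6  -1.4]
15.6 [512.6 249.6  78. ] yaw 185.7 [-1.      0.0023 -0.001 ] F [ 4.7 -9.1 -1.5] 43.46523083054055
```

View pics/rods.png

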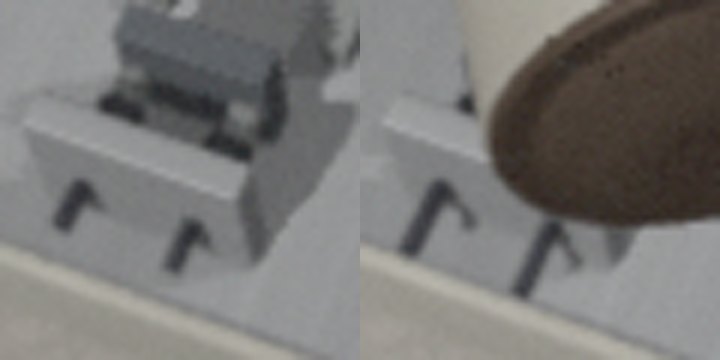

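The rod ends move with the pad. The left tip went from (62,228) to (50,253) and the right tip from (172,270) to (163,293), in crop pixels at 6x. I'll convert that to mm.

Run:
```python
from h import *
from pad import ax,ay,C
def f(l,z):
    P=onz("side",[((a+.5)/6-.5+190,(b+.5)/6-.5+310) for a,b in l],z); return np.c_[(P[:,:2]-C)@ax,(P[:,:2]-C)@ay]
for z in(75,83,90):
    a=f([(62,230),(175,271)],z);b=f([(48,254),(162,295)],z); print(z,a.round(1).tolist(),b.round(1).tolist(),(b-a).round(1).tolist())
# automatic: shift of dark rod-tip between images: profile along rod direction
A=cv2.imread("pics/side0.png",0);
for fn in("side0","a1side","a2side","a3side","a4side"):
    I=cv2.imread(f"pics/{fn}.png",0).astype(np.float32); out=[]
    for y0 in f([(75,186),(190,226)],83)[:,1]:
        xs=np.arange(130,175,.25); ci,Rm,e=pose("side")
        W=np.c_[C+xs[:,None]*ax+y0*ay,np.full(len(xs),83)]; uv,_=cv2.projectPoints(W,cv2.Rodrigues(Rm.T)[0],-Rm.T@e,K(ci),np.array(ci["D"],float)); uv=uv.reshape(-1,2).astype(np.float32)
        v=cv2.remap(I,uv[:,:1],uv[:,1:],cv2.INTER_LINEAR).ravel(); i=np.argmin(v); t=(v[i]+150)/2
        j=i+np.argmax(v[i:]>t) ; out.append((round(float(xs[j]),2),round(float(v[i]))))
    print(fn,out)
```

```text
75 [[149.0, -19.7], [148.8, 17.2]] [[157.0, -20.1], [156.6, 16.8]] [[8.0, -0.5], [7.8, -0.4]]
83 [[151.7, -16.8], [151.6, 19.7]] [[159.7, -17.2], [159.3, 19.3]] [[7.9, -0.5], [7.7, -0.4]]
90 [[154.1, -14.2], [154.0, 21.9]] [[162.0, -14.7], [161.6, 21.4]] [[7.9, -0.4], [7.6, -0.4]]
side0 [(152.0, 69), (152.0, 54)]
a1side [(151.75, 68), (152.0, 59)]
a2side [(155.5, 71), (155.75, 60)]
a3side [(158.0, 71), (157.75, 53)]
a4side [(160.0, 70), (159.75, 47)]
```

The pad is about 7.9 mm in (9.5 N). The rods and the TCP travel agree, and the rack isn't slipping. I'll make one small trim that seats it a little more firmly, then watch that it stays steady.

Request:
arm_command(increments=[[[0.15,-0.05,0.1],[-0.2,1.9,0.2],1],[[0.15,-0.05,0.1],[-0.2,2,0.1],1],[[0.15,-0.05,0.1],[-0.2,2.1,0.1],1],[[0.15,-0.05,0.1],[-0.2,2.1,0.1],1],[[0.15,-0.05,0.1],[-0.2,2.1,0.1],1]])

```text
clock: 16.15
position: [512.6, 249.6, 78.0]
ee_rot: [-0.524, 0.475, 0.525, 0.473]
contact_force: [4.3, -10.9, 0.5]
gripper_width: 43.5
```

```bash
cat > rod.py <<'E'
from h import *
from pad import ax,ay,C
import sys
st,im,_=snap("side",sys.argv[1]); ci,Rm,e=pose("side"); r=[]
for I in (cv2.imread("pics/side0.png"),im):
    I=cv2.cvtColor(I,cv2.COLOR_BGR2GRAY).astype(np.float32)
    for uv0 in((75,186),(190,226)):
        y0=(onz("side",[((uv0[0]+.5)/6-.5+190,(uv0[1]+.5)/6-.5+310)],83)[0,:2]-C)@ay
        xs=np.arange(130,175,.25); W=np.c_[C+xs[:,None]*ax+y0*ay,np.full(len(xs),83)]
        uv=cv2.projectPoints(W,cv2.Rodrigues(Rm.T)[0],-Rm.T@e,K(ci),np.array(ci["D"],float))[0].reshape(-1,2).astype(np.float32)
        v=cv2.remap(I,uv[:,:1],uv[:,1:],cv2.INTER_LINEAR).ravel(); i=np.argmin(v); r.append(xs[i+np.argmax(v[i:]>(v[i]+150)/2)])
print("pad in",r[2]-r[0],r[3]-r[1])
E
python3 chk.py w11; python3 rod.py s11
python3 - <<'E'
from h import *
for i in range(8):
    imaging.get_image("side"); s=readout.read_state(); print(s["clock"],s["position"].round(2),s["contact_force"].round(1))
E
```

```text
16.15 [512.6 249.6  78. ] yaw 185.72 [-1.      0.0024 -0.0014] F [  4.3 -10.9   0.5] 43.514346885750165
tcp local 39.9 0.9
rails [-34.7 -25. ] [26.7 36.6] rear x -62.7 2214
rack rear x -15.0 y [-20.6  22.7] slope deg -0.11 z 78.0 116.0 1752
pad in 8.0 7.75
16.3 [512.56 249.66  77.98] [ 5.  -9.6  0.1]
16.35 [512.59 249.65  77.99] [  4.1 -10.8   0.8]
16.4 [512.58 249.63  77.99] [  4.8 -10.7   0.1]
16.45 [512.57 249.66  77.98] [  5.7 -10.9   0.2]
16.5 [512.57 249.65  77.96] [  4.9 -10.2   1.2]
16.55 [512.57 249.64  77.98] [  4.2 -10.    1.8]
16.6 [512.57 249.67  77.97] [ 4.  -9.6  1.2]
16.65 [512.59 249.65  77.99] [ 3.7 -9.9  0.3]
```

```bash
python3 -c "
from bench import arm; print(arm.job_done())"
```

```text
the job is handed in; nothing more can be done
None
```

The long rack is between the rails, flat on the shaker, and the arm is still holding it and pressing it against the pad, so you can tighten the rail screws. I lowered it with about 30 mm of clearance, then slid it slowly up to the pad. I handed the job in at about 17 s of the 54 s allowed.

Last checks:
- **Pad travel:** the pad's rods, seen in the side camera, show it 7.75–8.0 mm in, well short of the 15 mm end. At 1.2 N/mm that is about 9.5 N. The arm's travel since contact (about 7.9 mm) agrees.
- **Push force:** the wrist reads about 10–11 N along the push, slightly above the spring value. I put the difference down to friction under the rack. It stayed steady over the last 0.5 s, with position constant to about 0.1 mm.
- **Fit:** the rack is within 0.5 mm of the middle of the channel and within about 0.2° of level and 0.1° of straight. It did not slip in the grip.
- **Doesn't fit:** the wrist also shows 3–4 N sideways that I did not explain. The camera shows about 3 mm or more of clearance to both rails, so it doesn't look like the rack rubbing on them.
- **Not checked:** I did not take a final picture of the other things on the bench. The arm's path stayed clear of them, and the wrist forces showed no sign of contact with any of them.

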